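# Draw the filter slider and lay it in the tray

## Robot

A 6-joint arm with a two-finger parallel gripper is mounted at the origin on a cart in front of the work surface, level with it; the furniture and walls round the work are solid. World frame = base frame: x ahead of the robot, y to its left, z up, the work surface at z = 0. Lengths are in m, angles in degrees, forces in N, time in s.
With the tool pointing down it reaches from about 0.4 to 0.825 m from the base axis. Payload 7 kg.
Tool frame: the origin (TCP) lies midway between the tips of the shut fingers; the grasp point (between the pads) lies 19 mm behind it; z points along the fingers, y is the line along which they close (so a half turn about z gives the same grasp; the last joint's range is limited). The gripper opens to 88 mm and grips with 3 to 60 N. Pads are 19 mm wide; open, the fingers measure 130 mm over their backs; the gripper's body (78 mm by 193 mm) begins 47 mm behind the grasp point.
Start: joints at [-59.295, 20.546, 0.682, 0, -70.136, -16.507], TCP at [0.166, -0.654, 0.188] pointing down, gripper open.
Joint ranges: [-176.03, 176.03], [-82.01, 121.73], [-58.28, 71.71], [-173.87, 95.51], [-174.79, -0.11], [-173.66, 173.66]. Speed limits (degrees/s): [136.94, 136.94, 172.46, 180, 180, 180].

## Interface

Orientations are given as [roll, pitch, yaw] about the fixed x, y, z axes, in that order (R = Rz(yaw) Ry(pitch) Rx(roll)).
In Python, from plant import telemetry, viewer, workorder gives the robot as it stands. The module is installed in compiled form; this text tells all that it offers.
- The arm moves only by the tool carry_out, never from a script. Its argument "rows" is a list of rows, each a list of 6 numbers: the shift along the tool's x, y, z in m, then the turn, a rotation vector about the tool's x, y, z in rad. In form: [[tx, ty, tz, ax, ay, az], ...]. A call has 1 to 8 rows; each row is the pose to reach, as a shift and turn from the pose commanded when the call began, along the tool's axes at that moment; what a row does not reach only later rows make up. A row lasts 1/8 s, in which the tool goes at most 62.5 mm and 10.7 degrees, less where a joint would pass 70% of its speed; a pose out of reach is approached as far as the arm can. A call with a gripper value outside its range is refused whole. "grip" is the gripper's target within -1 to 1 (fully open at 1, half-way at 0, shut at -1), set as the call begins (left out, the last holds). The fingers move at their own pace and stop on an object; the grip force is fixed at half the most. Time passes only in rows, so rows that repeat a pose let the fingers close. It gives the time, the measured TCP pose, the force, the opening and the grip force at its end, in the units of the state.
- telemetry.get_obs(): the state, without advancing time (a new reading comes with each control period).
- viewer.snapshot(name): name is "scene" or "top"; returns the picture (400x640x3 uint8, red, green, blue); there is no depth.
- viewer.camera_info(name): a dict with "intrinsics" (3x3 intrinsics, pixels), "extrinsics" (4x4, takes a point from camera to world coordinates). Camera axes: x right, y down, z forward; pixel columns grow to the right and rows downward; lengths in m; the calibration is good to about 2 mm. A picture is of the moment at which its call begins. camera_info takes no time and is no camera call.
- workorder.close_job(): hands the job in; it is judged then, once.
The state is a dict: "clock": time; "joint_pos": joint angles; "qvel": joint speeds; "tau": joint torques, N m; "tool_pos": TCP position; "orientation": TCP orientation; "force": force on the tool from outside, world axes, zero at the start; "moment": the same for the moment, N m; "opening": finger opening in m; "gripper_force": force on a finger pad.
Only numpy, scipy, OpenCV 4.12 (cv2) and the standard library are available. Lean on these libraries where they do the work, as an engineer would, in place of code of your own. Each camera call takes 0.05 s, during which the arm holds its last target. There are 200 camera calls.

## Task

Two sliders sit side by side in the grey filter block. Draw the one with the flat rectangular tab straight and level all the way out of its channel and lay it flat in the shallow tray, lowering it rather than dropping it. Keep it level throughout, and leave the slider with the round knob home in the block.

Things in the scene. Friction and masses are not known exactly. Their poses are not given: they have to be found in the camera images.
- block: Filter block, fixed grey box 90 (x) x 140 (y) x 36 (z) mm, two glass ports on top; origin: centre of its underside, on the worktop. Two level channels 43 wide x 10 high along x, centred at y = +38 and -38, floors 18 above the underside, open only at the front (x = -45), 81 deep. A slider is home with its plate's middle at x = -30, its grip 35 in front of the block.
- filter_plate (a point): Slider with flat tab, loose, about 120 g: aluminium plate 130 (x) x 40 (y) x 8 mm; point: middle of the plate, half-way up. +x runs into the block. Black upright tab 28 (x) x 10 (y) x 40 (z) mm on top of its -x end: tab centre 50 along -x, 24 above the point; pinch it across the 10 mm. Starts home in either channel, 80 mm inside with 1 to 1.5 mm play each side; free once drawn over 80 along -x.
- spare_plate (a point): The other slider, to be left in: the same plate and point, but with a round black mushroom knob, 22 mm wide and 36 mm tall, in place of the tab. It is home in the other channel.
- tray: Shallow open grey plastic tray, fixed, 173 (x) x 88 (y) x 12 (z) mm outside, walls and floor 4 mm thick, so 165 x 80 mm inside; origin at the centre of its underside, on the worktop. The slider fits in it lengthwise along x, either way round.
Mind the look-alikes: they are no part of the job. What is shaped like the part that bears spare_plate but purple or red is not meant.

How it is judged:
By the outcome, as a careful person would: the job done as asked, in the order asked, and still so for the second after the job is handed in, with the robot touching nothing.
It also fails if it takes over 42 s, if anything falls off the work surface, if the arm or the gripper's body presses on something with over 40 N, if the wrist force passes 120 N, or if a joint passes its speed limit or range.

## Working session

There is one attempt and no reset: what is moved stays moved. The work goes in short steps, Python scripts to look and compute and a tool call to move; the robot and the scene stay as the last step left them, time stands still between calls to the robot, and variables do not carry over. Pictures are saved under pics/ and viewed, at most 10 in all, crops included, and the job is handed in when it is done.

Besides the shell and the picture viewer there is one more tool, called as name(argument=value, ...) on one line, values as JSON. carry_out: Moves the arm, as the interface text tells. Its arguments: {"type":"object","properties":{"rows":{"type":"array"},"grip":{"type":"number"}},"required":["rows"]}

```bash
mkdir -p pics
python3 - <<'E'
from plant import telemetry, viewer
import cv2,numpy as np
np.set_printoptions(precision=4,suppress=True)
for n in("scene","top"):
    cv2.imwrite(f"pics/{n}0.png",viewer.snapshot(n)[:,:,::-1]); c=viewer.camera_info(n); print(c["intrinsics"],c["extrinsics"])
o=telemetry.get_obs();print(o)
E
```

```text
[[453.6966   0.     321.4046]
 [  0.     453.6966 198.8767]
 [  0.       0.       1.    ]] [[-0.6544 -0.5381  0.5312  0.1607]
 [-0.7559  0.4822 -0.4428  0.3633]
 [-0.0179 -0.6913 -0.7223  0.7155]
 [ 0.      0.      0.      1.    ]]
[[445.0601   0.     316.0271]
 [  0.     445.0601 195.3521]
 [  0.       0.       1.    ]] [[ 0.009  -0.9933  0.1152  0.5656]
 [-1.     -0.0085  0.0051 -0.0515]
 [-0.0041 -0.1153 -0.9933  0.9139]
 [ 0.      0.      0.      1.    ]]
{'clock': 0.1, 'joint_pos': array([-59.2972,  20.5855,   0.6416,  -0.0161, -70.1377, -16.5096]), 'qvel': array([ 0.0266, -0.1109,  0.1953, -0.0187,  0.0109,  0.0019]), 'tau': array([ -0.0023, -58.4162,  29.375 ,   7.0155,   0.0102,  -0.0001]), 'tool_pos': array([ 0.1654, -0.6539,  0.1869]), 'orientation': array([ 179.9173,   -0.0087, -165.8123]), 'force': array([ 0.2337,  0.1281, -0.0776]), 'moment': array([-0.0023, -0.029 , -0.0534]), 'gripper_force': 0.0, 'opening': 0.08766353627314635}
```

View pics/scene0.png

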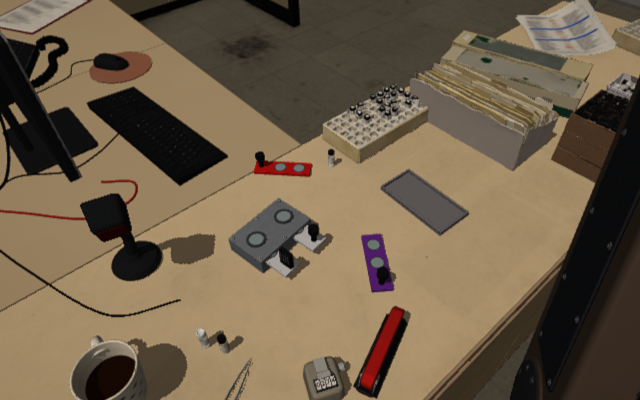

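View pics/top0.png

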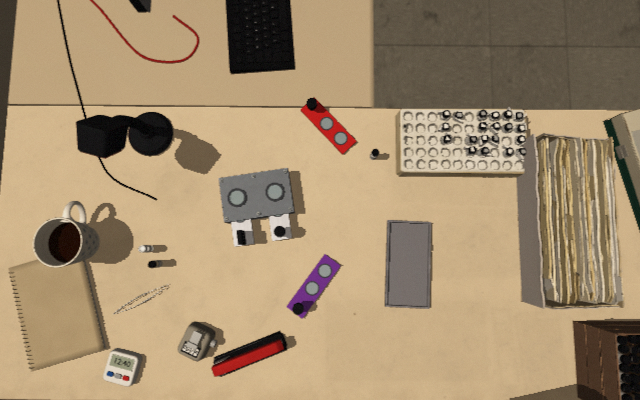

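Scene: the flat-tab slider is the left one in the top view (tab at about (241,237)) and the knob slider is the right one (279,231). The tray is at (408,264). The purple and red look-alikes are separate.

```bash
cat > h.py <<'E'
import cv2,numpy as np
from plant import telemetry, viewer
np.set_printoptions(precision=4,suppress=True)
def cast(n,uv,z):
    c=viewer.camera_info(n);K,T=c["intrinsics"],c["extrinsics"]
    uv=np.atleast_2d(uv).astype(float)
    d=np.c_[uv,np.ones(len(uv))]@np.linalg.inv(K).T@T[:3,:3].T
    return T[:3,3]+d*((z-T[2,3])/d[:,2])[:,None]
def proj(n,p):
    c=viewer.camera_info(n);q=np.linalg.inv(c["extrinsics"])@np.r_[p,1];q=c["intrinsics"]@q[:3];return q[:2]/q[2]
E
python3 - <<'E'
from h import *
im=cv2.imread("pics/top0.png");hsv=cv2.cvtColor(im,cv2.COLOR_BGR2HSV)
b,g,r=[im[:,:,i].astype(int) for i in range(3)]
m=((r-b<12)&(hsv[:,:,2]>60)&(hsv[:,:,2]<165)).astype(np.uint8)*255
for nm,(x0,y0,x1,y1),z in(("block",(210,155,310,224),.036),("tray",(375,210,445,315),.012)):
    mm=np.zeros_like(m);mm[y0:y1,x0:x1]=m[y0:y1,x0:x1]
    mm=cv2.morphologyEx(mm,cv2.MORPH_OPEN,np.ones((3,3)))
    c=max(cv2.findContours(mm,0,1)[0],key=cv2.contourArea)
    P=cast("top",c[:,0]+0.,z)[:,:2].astype(np.float32)
    (cx,cy),wh,a=cv2.minAreaRect(P*1000);print(nm,cx,cy,wh,a);print(cv2.boxPoints(((cx,cy),wh,a)))
a=cv2.resize(im[150:260,205:315],None,fx=5,fy=5,interpolation=cv2.INTER_CUBIC)
cv2.imwrite("pics/c1.png",a)
s=cv2.imread("pics/scene0.png")
cv2.imwrite("pics/c2.png",cv2.resize(s[190:290,220:340],None,fx=6,fy=6,interpolation=cv2.INTER_CUBIC))
E
```

```text
block 665.4686889648438 71.5129623413086 (94.07762145996094, 138.77154541015625) 9.025710105895996
[[608.1273 132.6603]
 [629.8974  -4.393 ]
 [722.8101  10.3656]
 [701.04   147.4189]]
tray 485.51416015625 -269.3417663574219 (3.9754533767700195, 5.983881950378418) 88.8863525390625
[[ 482.4842 -271.271 ]
 [ 488.4669 -271.3873]
 [ 488.5442 -267.4125]
 [ 482.5614 -267.2963]]
```

View pics/c1.png

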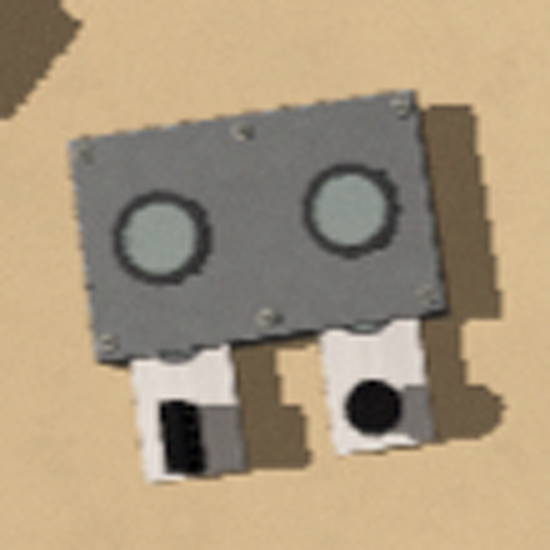

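View pics/c2.png

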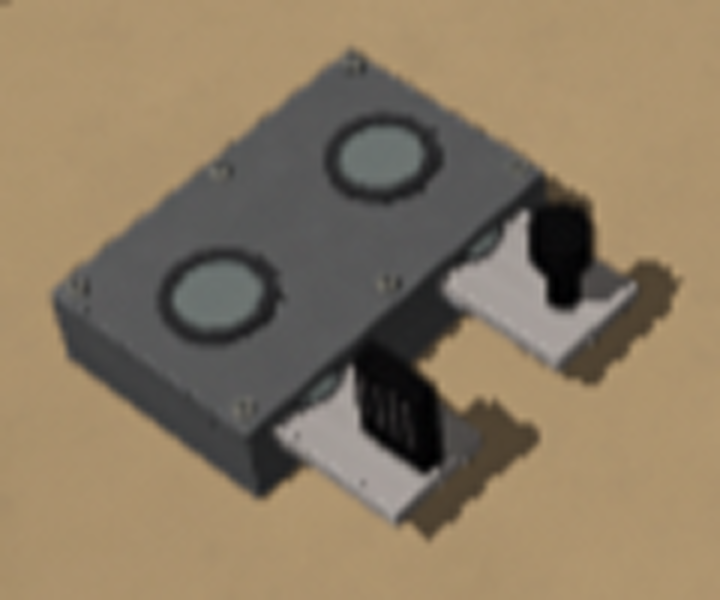

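Run:
```python
from h import *
from scipy.spatial.transform import Rotation as R
c=np.array([[70,142],[413,92],[445,312],[98,358]])/5+[205,150]-.4
P=cast("top",c,.036);print(P[:,:2]*1000,P.mean(0))
im=cv2.imread("pics/top0.png");
hsv=cv2.cvtColor(im,cv2.COLOR_BGR2HSV)
m=np.zeros(im.shape[:2],np.uint8);m[205:320,370:450]=(hsv[205:320,370:450,1]<65)*255
c=max(cv2.findContours(m,0,1)[0],key=cv2.contourArea)
(cx,cy),wh,a=cv2.minAreaRect((cast("top",c[:,0]+0.,.010)[:,:2]*1000).astype(np.float32));print("tray",cx,cy,wh,a)
yaw=np.radians(9.0);B=P.mean(0)[:2]
Rb=np.array([[np.cos(yaw),-np.sin(yaw)],[np.sin(yaw),np.cos(yaw)]])
t=B+Rb@[-.080,.038];print("tab",t,"block px tab top", (proj("top",[*t,.066])-[205,150])*5,(proj("scene",[*t,.066])-[220,190])*6)
# tab top triangulation: top centroid of dark blob
d=np.zeros_like(m);d[226:248,232:252]=(im[226:248,232:252].max(2)<50)*255
M=cv2.moments(d,True);u=np.array([M["m10"],M["m01"]])/M["m00"];print("tab blob",u,cast("top",u,.062))
o=telemetry.get_obs();Rt=R.from_euler("xyz",o["orientation"],degrees=True)
print("shift tool",Rt.inv().apply(np.r_[t,.031]-o["tool_pos"]))
```

```text
[[700.6397 147.8569]
 [722.0168  11.1871]
 [633.9009  -2.9265]
 [614.5065 133.8368]] [0.6678 0.0725 0.036 ]
tray 534.369384765625 -232.4597625732422 (89.11741638183594, 172.51348876953125) 87.677001953125
tab [0.5828 0.0975] block px tab top [172.3226 435.7721] [394.9189 367.792 ]
tab blob [241.07 237.03] [[0.5832 0.0952 0.062 ]]
shift tool [-0.5889  0.626   0.1567]
```

carry_out(rows=[[-0.035, 0.037, 0, 0, 0, 0.01], [-0.07, 0.075, 0, 0, 0, 0.02], [-0.11, 0.117, 0, 0, 0, 0.03], [-0.15, 0.16, 0, 0, 0, 0.04], [-0.19, 0.202, 0, 0, 0, 0.05], [-0.23, 0.245, 0, 0, 0, 0.06], [-0.265, 0.282, 0, 0, 0, 0.075], [-0.3, 0.319, 0, 0, 0, 0.091]], grip=-0.4)

```text
clock: 1.1
tool_pos: [0.3786, -0.2698, 0.1877]
orientation: [180.0, 0.0, -171.0]
force: [1.0, -1.2, 0.1]
opening: 0.0265
gripper_force: 0.0
```

```bash
cat >> h.py <<'E'
from scipy.spatial.transform import Rotation as R
def to(p,yaw):
    o=telemetry.get_obs();Rt=R.from_euler("xyz",o["orientation"],degrees=True)
    Rg=R.from_euler("xyz",[180,0,yaw],degrees=True)
    print(o["clock"],o["tool_pos"],o["orientation"],o["force"],o["opening"]*1000,o["gripper_force"]);print("shift",Rt.inv().apply(np.array(p)-o["tool_pos"]),"turn",(Rt.inv()*Rg).as_rotvec())
E
python3 -c "
from h import *
to([.583,.097,.1],-171)"
```

```text
1.1 [ 0.3786 -0.2698  0.1877] [ 179.9966    0.0099 -171.0345] [ 1.029  -1.2433  0.0704] 26.50336982940552 0.0
shift [-0.2591  0.3305  0.0877] turn [ 0.0001  0.0002 -0.0006]
```

carry_out(rows=[[-0.035, 0.044, 0, 0, 0, 0], [-0.07, 0.09, 0, 0, 0, 0], [-0.105, 0.135, 0, 0, 0, 0], [-0.14, 0.18, 0, 0, 0, 0], [-0.18, 0.23, 0, 0, 0, 0], [-0.215, 0.275, 0.02, 0, 0, 0], [-0.245, 0.313, 0.06, 0, 0, 0], [-0.259, 0.33, 0.088, 0, 0, 0]])

```text
clock: 2.1
tool_pos: [0.5825, 0.0969, 0.0974]
orientation: [-180.0, -0.1, -170.9]
force: [0.4, 0.1, -0.3]
opening: 0.0261
gripper_force: 0.0
```

Run:
```python
from h import *
to([.583,.097,.031],-171)
t=viewer.snapshot("top")[:,:,::-1][130:270,180:330]
s=viewer.snapshot("scene")[:,:,::-1][150:290,215:345]
cv2.imwrite("pics/d1.png",np.hstack([cv2.resize(t,(400,400),interpolation=2),cv2.resize(s,(400,400),interpolation=2)]))
```

```text
2.1 [0.5825 0.0969 0.0974] [-179.9849   -0.0962 -170.9264] [ 0.3864  0.1343 -0.266 ] 26.08475694726043 0.0
shift [-0.0006  0.      0.0664] turn [-0.0003 -0.0017  0.0013]
```

View pics/d1.png

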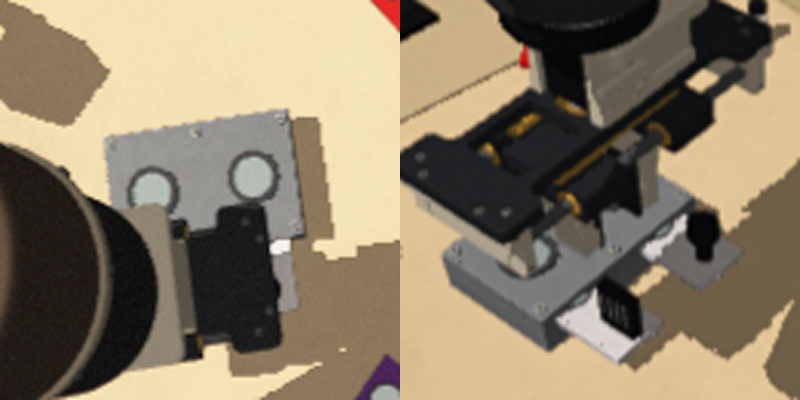

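The top view shows the gripper over the tab slider. In the scene view the fingers sit above the tab, which is at about (620,305), and the knob at (703,235) is clear. Descending and pinching next.

carry_out(rows=[[0, 0, 0.02, 0, 0, 0], [0, 0, 0.04, 0, 0, 0], [0, 0, 0.055, 0, 0, 0], [0, 0, 0.066, 0, 0, 0], [0, 0, 0.066, 0, 0, 0]])

```text
clock: 2.82
tool_pos: [0.5821, 0.0945, 0.0332]
orientation: [-180.0, -0.1, -171.0]
force: [0.6, -0.7, 1.1]
opening: 0.0261
gripper_force: 0.0
```

carry_out(rows=[[0, 0, 0, 0, 0, 0], [0, 0, 0, 0, 0, 0], [0, 0, 0, 0, 0, 0], [0, 0, 0, 0, 0, 0], [0, 0, 0, 0, 0, 0], [0, 0, 0, 0, 0, 0]], grip=-1)

```text
clock: 3.58
tool_pos: [0.5824, 0.0949, 0.0337]
orientation: [-180.0, -0.0, -171.0]
force: [0.1, 0.8, -0.3]
opening: 0.0006
gripper_force: 0.0
```

The fingers shut on nothing, so I'm taking another look.

Run:
```python
from h import *
to([.583,.097,.031],-171)
t=viewer.snapshot("top")[:,:,::-1][130:270,180:330]
s=viewer.snapshot("scene")[:,:,::-1][190:290,220:320]
cv2.imwrite("pics/d2.png",np.hstack([cv2.resize(t,(300,300),interpolation=2),cv2.resize(s,(500,500),interpolation=2)[:300*2] [:300] if 0 else cv2.resize(s,(500,500),interpolation=2)[150:450]]))
print(proj("scene",[.583,.097,.066]))
```

```text
3.575 [0.5824 0.0949 0.0337] [-179.9984   -0.0011 -171.0146] [ 0.0891  0.7569 -0.3031] 0.5787847243305433 0.0
shift [-0.0009  0.002   0.0027] turn [-0.     -0.     -0.0003]
[285.9772 251.0829]
```

View pics/d2.png

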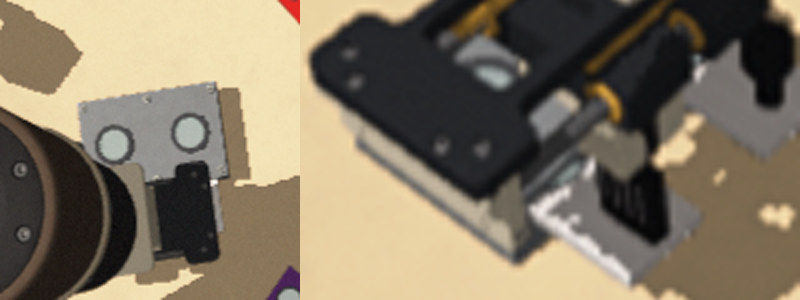

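Run:
```python
from h import *
o=telemetry.get_obs();p=o["tool_pos"]
s=viewer.snapshot("scene")[:,:,::-1][225:275,260:320]
k=12
print("tcp",(proj("scene",p)-[260,225])*k, "tab top ctr",(proj("scene",[.583,.097,.066])-[260,225])*k)
a=cv2.resize(s,None,fx=k,fy=k,interpolation=cv2.INTER_CUBIC)
a=np.clip(a.astype(float)*1.8,0,255).astype(np.uint8)
cv2.imwrite("pics/d3.png",a)
```

```text
tcp [340.7178 436.0834] tab top ctr [311.726  312.9944]
```

View pics/d3.png

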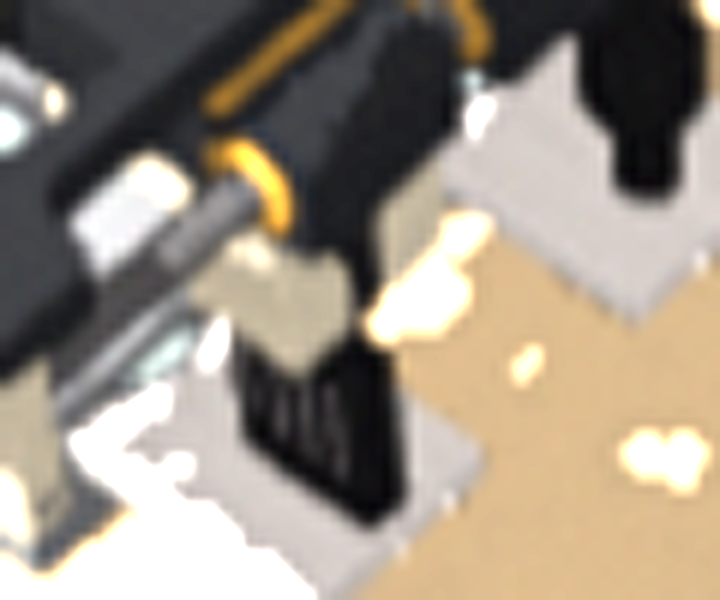

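Run:
```python
from h import *
y=np.radians(9);ex=np.array([np.cos(y),np.sin(y),0]);ey=np.array([-np.sin(y),np.cos(y),0])
for nm,p,g,org,k in(("d1",[.5825,.0969,.0974],.026,(215,150),(400/130,400/140)),("d3",[.5824,.0949,.0337],.0006,(260,225),(12,12)),("d3 if gripping",[.5824,.0949,.0337],.010,(260,225),(12,12))):
    for lab,v in(("near outer -x",(-.0095,g/2+.010)),("near inner -x",(-.0095,g/2)),("far inner -x",(-.0095,-g/2)),("far outer -x",(-.0095,-g/2-.010))):
        q=np.array(p)+ex*v[0]+ey*v[1]
        print(nm,lab,(proj("scene",q)-org)*k+([400,0] if nm=="d1" else [0,0]), "+20mm:",(proj("scene",q+[0,0,.02])-org)*k+([400,0] if nm=="d1" else [0,0]))
```

```text
d1 near outer -x [598.9144 289.2244] +20mm: [595.8044 268.4251]
d1 near inner -x [611.3423 278.8777] +20mm: [608.4888 258.0245]
d1 far inner -x [642.8896 252.6136] +20mm: [640.6727 231.6351]
d1 far outer -x [654.7377 242.7498] +20mm: [652.7545 221.7286]
d3 near outer -x [340.0842 511.491 ] +20mm: [330.612  433.3941]
d3 near inner -x [384.7815 469.5985] +20mm: [376.1606 391.2581]
d3 far inner -x [387.4456 467.1016] +20mm: [378.8751 388.7471]
d3 far outer -x [431.5534 425.7616] +20mm: [423.8125 347.1765]
d3 if gripping near outer -x [318.8812 531.3635] +20mm: [309.0016 453.3854]
d3 if gripping near inner -x [363.8437 489.2224] +20mm: [354.8253 410.995 ]
d3 if gripping far inner -x [408.2449 447.6075] +20mm: [400.0668 369.1431]
d3 if gripping far outer -x [452.0951 406.509 ] +20mm: [444.737  327.8197]
```

carry_out(rows=[[0, 0, -0.03, 0, 0, 0], [0, 0, -0.06, 0, 0, 0], [0.03, 0, -0.07, 0, 0, 0], [0.07, 0, -0.07, 0, 0, 0], [0.1, 0, -0.07, 0, 0, 0], [0.12, 0, -0.07, 0, 0, 0], [0.12, 0, -0.07, 0, 0, 0], [0.12, 0, -0.07, 0, 0, 0]], grip=-0.4)

```text
clock: 4.72
tool_pos: [0.4646, 0.0764, 0.104]
orientation: [180.0, 0.1, -171.0]
force: [-0.1, 0.1, 0.2]
opening: 0.0263
gripper_force: 0.0
```

Run:
```python
from h import *
o=telemetry.get_obs();p=o["tool_pos"];print(p,o["opening"])
out=[]
for n in("scene","top"):
    s=viewer.snapshot(n)[:,:,::-1];q=proj(n,p);c=np.round(q).astype(int)-[48,50]
    c=np.clip(c,0,[540,300]);a=cv2.resize(s[c[1]:c[1]+80,c[0]:c[0]+80],(400,400),interpolation=2)
    a=np.clip(a*1.4,0,255).astype(np.uint8);z=((q-c)*5).astype(int);cv2.drawMarker(a,tuple(map(int,z)),(0,255,0),0,16);out.append(a);print(n,q,c)
cv2.imwrite("pics/d4.png",np.hstack(out))
```

```text
[0.4646 0.0764 0.104 ] 0.02634811812731882
scene [339.4026 273.9792] [291 224]
top [245.6355 303.3425] [198 253]
```

View pics/d4.png

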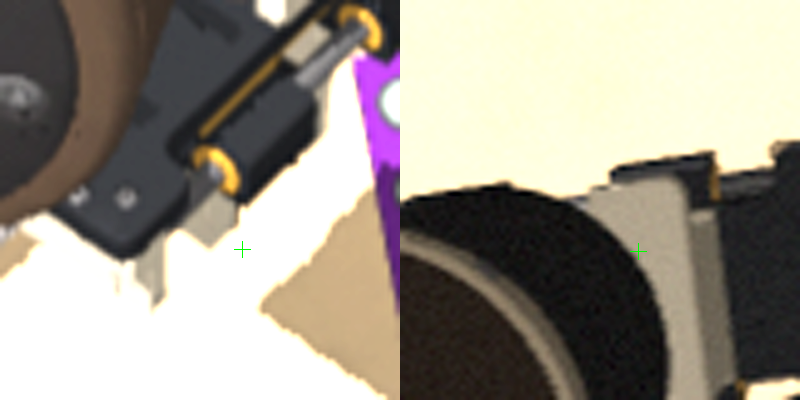

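The fingers aren't where I expected. I'll record three openings at this pose and view them in one picture.

```bash
python3 -c "
from h import *
cv2.imwrite('pics/s_a.png',viewer.snapshot('scene')[:,:,::-1])"
```

carry_out(rows=[[0, 0, 0, 0, 0, 0], [0, 0, 0, 0, 0, 0], [0, 0, 0, 0, 0, 0], [0, 0, 0, 0, 0, 0], [0, 0, 0, 0, 0, 0], [0, 0, 0, 0, 0, 0]], grip=-1)

```text
clock: 5.62
tool_pos: [0.4639, 0.0761, 0.1037]
orientation: [180.0, 0.0, -171.0]
force: [-0.0, 1.0, -0.6]
opening: 0.0004
gripper_force: 0.0
```

```bash
python3 -c "
from h import *
cv2.imwrite('pics/s_b.png',viewer.snapshot('scene')[:,:,::-1])"
```

carry_out(rows=[[0, 0, 0, 0, 0, 0], [0, 0, 0, 0, 0, 0], [0, 0, 0, 0, 0, 0], [0, 0, 0, 0, 0, 0], [0, 0, 0, 0, 0, 0], [0, 0, 0, 0, 0, 0]], grip=1)

```text
clock: 6.42
tool_pos: [0.4639, 0.0761, 0.1037]
orientation: [180.0, -0.0, -171.0]
force: [0.1, -0.5, -0.8]
opening: 0.055
gripper_force: 0.0
```

Run:
```python
from h import *
cv2.imwrite('pics/s_c.png',viewer.snapshot('scene')[:,:,::-1]); t=viewer.snapshot('top')[:,:,::-1]
o=telemetry.get_obs();p=o["tool_pos"];print(p,o["orientation"],o["opening"])
q=proj("scene",p);c=np.round(q).astype(int)-[60,45];print(c)
T=[]
for n in"abc":
    a=cv2.imread(f"pics/s_{n}.png")[c[1]:c[1]+75,c[0]:c[0]+100];a=cv2.resize(a,(400,300),interpolation=2)
    cv2.drawMarker(a,tuple(map(int,(q-c)*4)),(0,255,0),0,12);T.append(a)
qt=proj("top",p);ct=np.clip(np.round(qt).astype(int)-[50,37],0,[540,325]);a=cv2.resize(t[ct[1]:ct[1]+75,ct[0]:ct[0]+100],(400,300),interpolation=2);T.append(a);print(ct,qt)
cv2.imwrite("pics/d5.png",np.vstack([np.hstack(T[:2]),np.hstack(T[2:])]))
```

```text
[0.4639 0.0762 0.1037] [ 179.9985    0.0011 -171.0174] 0.06275102788786191
[280 229]
[196 267] [245.8102 303.7408]
```

View pics/d5.png

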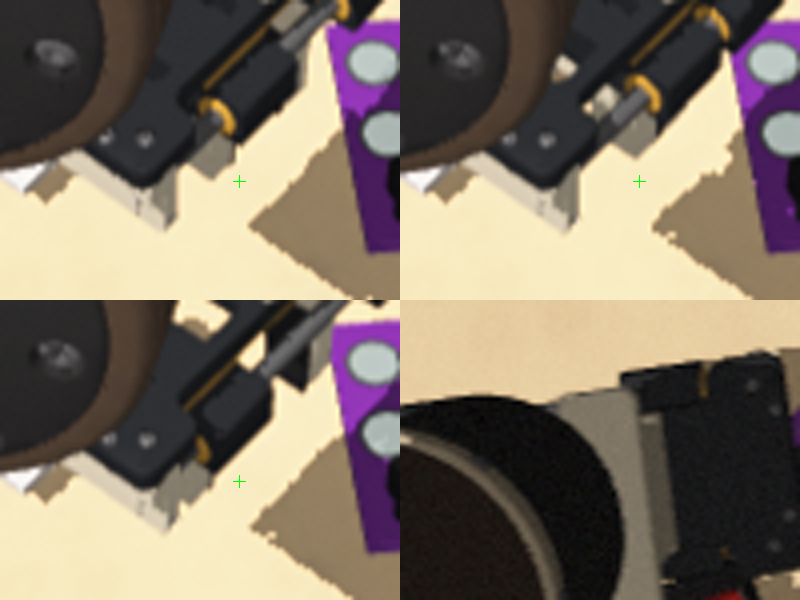

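The fixed cover corner is at (165,230). The near finger's lower corner runs from (212,180) half-open to (240,158) shut, well above the projected TCP (green). So the tips look about 35 mm higher than I expected, and the fingers probably shut just above the tab. I'll check this against the body corner.

Run:
```python
from h import *
y=np.radians(9);ex=np.array([np.cos(y),np.sin(y),0]);ey=np.array([-np.sin(y),np.cos(y),0])
p=np.array([.4639,.0762,.1037])
def f(v):return (proj("scene",p+ex*v[0]+ey*v[1]+[0,0,v[2]])-[280,229])*4
for dz in(0,.02,.035):
    print(dz,"body corner -x+y",f((-.039,.0965,.066+dz)),"-x-y",f((-.039,-.0965,.066+dz)),"near tip shut outer",f((-.0095,.01,dz)),f((-.0095,.02,dz)),"26:",f((-.0095,.023,dz)),f((-.0095,.034,dz)))
```

```text
0 body corner -x+y [154.0938 315.4471] -x-y [471.328  -20.3889] near tip shut outer [242.3033 210.1737] [226.519 226.797] 26: [221.7389 231.8313] [204.0313 250.4802]
0.02 body corner -x+y [152.7319 284.1271] -x-y [476.704  -54.1444] near tip shut outer [242.9507 181.4069] [226.8459 198.1593] 26: [221.9677 203.2336] [203.8932 222.0349]
0.035 body corner -x+y [151.6666 259.6293] -x-y [480.8839 -80.3891] near tip shut outer [243.4539 159.0473] [227.1    175.8941] 26: [222.1456 180.9978] [203.7858 199.911 ]
```

Run:
```python
from h import *
y=np.radians(9);ex=np.array([np.cos(y),np.sin(y),0]);ey=np.array([-np.sin(y),np.cos(y),0])
p=np.array([.4639,.0762,.1037])
for z in(.17,.19,.21,.23):
    d=cast("top",[291,280],z)[0]-p;print(z,"local of corner",d@ex,d@ey)
# stereo: near-finger corner etc from scene at different horizontal offsets
```

```text
0.17 local of corner 0.03359307257467674 -0.09028279550359761
0.19 local of corner 0.034853132267524976 -0.09167327152603717
0.21 local of corner 0.0361131919603731 -0.0930637475484767
0.23 local of corner 0.03737325165322134 -0.09445422357091626
```

carry_out(rows=[[-0.03, 0.0, 0, 0, 0, 0], [-0.07, 0.002, 0, 0, 0, 0], [-0.105, 0.002, 0, 0, 0, 0], [-0.12, 0.002, 0, 0, 0, 0], [-0.12, 0.002, 0.03, 0, 0, 0], [-0.12, 0.002, 0.055, 0, 0, 0], [-0.12, 0.002, 0.07, 0, 0, 0], [-0.12, 0.002, 0.073, 0, 0, 0]], grip=-0.4)

```text
clock: 7.52
tool_pos: [0.5814, 0.0966, 0.03]
orientation: [-180.0, -0.1, -171.0]
force: [0.2, -0.3, 0.2]
opening: 0.0261
gripper_force: 0.0
```

carry_out(rows=[[0, 0, 0.001, 0, 0, 0], [0, 0, 0.002, 0, 0, 0], [0, 0, 0.003, 0, 0, 0], [0, 0, 0.003, 0, 0, 0]])

```text
clock: 8.02
tool_pos: [0.5822, 0.0969, 0.0279]
orientation: [180.0, 0.0, -171.0]
force: [-0.4, -0.3, -0.0]
opening: 0.0263
gripper_force: 0.0
```

carry_out(rows=[[0, 0, 0.001, 0, 0, 0], [0, 0, 0.002, 0, 0, 0], [0, 0, 0.003, 0, 0, 0], [0, 0, 0.003, 0, 0, 0]])

```text
clock: 8.52
tool_pos: [0.582, 0.0968, 0.0245]
orientation: [-180.0, -0.0, -171.0]
force: [0.4, 0.1, -0.9]
opening: 0.0263
gripper_force: 0.0
```

carry_out(rows=[[0, 0, 0.001, 0, 0, 0], [0, 0, 0.002, 0, 0, 0], [0, 0, 0.003, 0, 0, 0], [0, 0, 0.003, 0, 0, 0]])

```text
clock: 9.02
tool_pos: [0.582, 0.0968, 0.0215]
orientation: [-180.0, -0.0, -171.0]
force: [0.2, -0.3, -0.9]
opening: 0.0265
gripper_force: 0.0
```

carry_out(rows=[[0, 0, 0.001, 0, 0, 0], [0, 0, 0.002, 0, 0, 0], [0, 0, 0.003, 0, 0, 0], [0, 0, 0.003, 0, 0, 0]])

```text
clock: 9.52
tool_pos: [0.5821, 0.0968, 0.0186]
orientation: [-180.0, -0.0, -171.0]
force: [0.3, 0.2, 0.4]
opening: 0.0263
gripper_force: 0.0
```

There's no contact below the plate's top, so the reported TCP reads low compared with the real tips. I'm continuing down to a reported z of about 0.

carry_out(rows=[[0, 0, 0.004, 0, 0, 0], [0, 0, 0.008, 0, 0, 0], [0, 0, 0.012, 0, 0, 0], [0, 0, 0.015, 0, 0, 0], [0, 0, 0.017, 0, 0, 0], [0, 0, 0.017, 0, 0, 0]])

```text
clock: 10.28
tool_pos: [0.582, 0.0968, 0.0015]
orientation: [-180.0, -0.0, -171.0]
force: [-0.2, -0.3, -0.1]
opening: 0.0262
gripper_force: 0.0
```

carry_out(rows=[[0, 0, 0, 0, 0, 0], [0, 0, 0, 0, 0, 0], [0, 0, 0, 0, 0, 0], [0, 0, 0, 0, 0, 0], [0, 0, 0, 0, 0, 0], [0, 0, 0, 0, 0, 0]], grip=-1)

```text
clock: 11.02
tool_pos: [0.5822, 0.0969, 0.0018]
orientation: [180.0, 0.0, -171.0]
force: [-0.2, -0.3, 0.8]
opening: 0.0095
gripper_force: 30.0
```

carry_out(rows=[[0.003, 0, 0, 0, 0, 0], [0.007, 0, 0, 0, 0, 0], [0.012, 0, 0, 0, 0, 0], [0.017, 0, 0, 0, 0, 0], [0.022, 0, 0, 0, 0, 0], [0.027, 0, 0, 0, 0, 0], [0.03, 0, 0, 0, 0, 0], [0.03, 0, 0, 0, 0, 0]])

```text
clock: 12.02
tool_pos: [0.5518, 0.0919, 0.0016]
orientation: [-180.0, -0.1, -171.0]
force: [-2.9, 0.2, 2.3]
opening: 0.0097
gripper_force: 30.0
```

```bash
python3 -c "
from h import *
o=telemetry.get_obs();print(o['force'],o['moment'])
im=viewer.snapshot('scene')[:,:,::-1];cv2.imwrite('pics/e1.png',im);cv2.imwrite('pics/e1t.png',viewer.snapshot('top')[:,:,::-1])"
```

```text
[-2.8917  0.2019  2.3137] [0.1396 0.6248 0.0422]
```

carry_out(rows=[[0.005, 0, 0, 0, 0, 0], [0.012, 0, 0, 0, 0, 0], [0.019, 0, 0, 0, 0, 0], [0.026, 0, 0, 0, 0, 0], [0.033, 0, 0, 0, 0, 0], [0.038, 0, 0, 0, 0, 0], [0.04, 0, 0, 0, 0, 0], [0.04, 0, 0, 0, 0, 0]])

```text
clock: 13.12
tool_pos: [0.5125, 0.0858, 0.0016]
orientation: [-180.0, -0.0, -171.0]
force: [-1.2, 0.2, 0.5]
opening: 0.0094
gripper_force: 30.0
```

carry_out(rows=[[0.005, 0, 0, 0, 0, 0], [0.01, 0, 0, 0, 0, 0], [0.015, 0, 0, 0, 0, 0], [0.021, 0, 0, 0, 0, 0], [0.027, 0, 0, 0, 0, 0], [0.032, 0, 0, 0, 0, 0], [0.035, 0, 0, 0, 0, 0], [0.035, 0, 0, 0, 0, 0]])

```text
clock: 14.12
tool_pos: [0.4783, 0.0805, 0.0017]
orientation: [180.0, 0.0, -171.0]
force: [0.1, 0.5, -1.5]
opening: 0.01
gripper_force: 30.0
```

Run:
```python
from h import *
to([.5,.0,.08],-171)
t=viewer.snapshot("top")[:,:,::-1][150:310,180:340]
s=viewer.snapshot("scene")[:,:,::-1][180:340,240:400]
cv2.imwrite("pics/d6.png",np.hstack([cv2.resize(t,(400,400),interpolation=2),cv2.resize(s,(400,400),interpolation=2)]))
```

```text
14.125 [0.4783 0.0805 0.0017] [ 179.9977    0.0066 -171.0057] [ 0.0814  0.5281 -1.4723] 9.971951532874915 29.999766647815704
shift [-0.0089 -0.0829 -0.0783] turn [ 0.      0.0001 -0.0001]
```

View pics/d6.png

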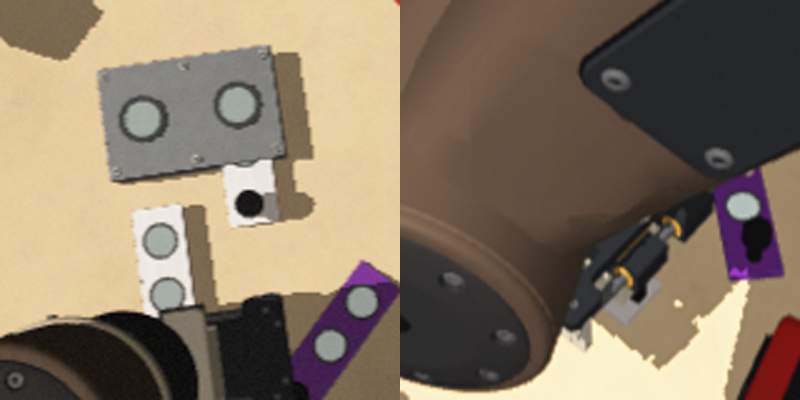

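The picture shows the tab slider fully out: its plate is at about (160,260) in the left half, with a gap to the block. The knob slider is still home at (249,203). Lift and carry next.

carry_out(rows=[[0, 0, -0.01, 0, 0, 0], [0, 0, -0.028, 0, 0, 0], [0, 0, -0.048, 0, 0, 0], [0, 0, -0.068, 0, 0, 0], [0, 0, -0.08, 0, 0, 0], [0, -0.01, -0.083, 0, 0, 0], [0.003, -0.03, -0.083, 0, 0, 0.02], [0.007, -0.055, -0.083, 0, 0, 0.035]])

```text
clock: 15.22
tool_pos: [0.4796, 0.024, 0.0841]
orientation: [-180.0, -0.1, -173.0]
force: [-0.6, -0.7, -2.5]
opening: 0.0098
gripper_force: 30.0
```

```bash
python3 -c "
from h import *
to([.484,-.230,.085],177.7)"
```

```text
15.225 [0.4796 0.024  0.0841] [-179.9868   -0.0656 -173.0224] [-0.6168 -0.7101 -2.5107] 9.761700731477976 30.000200271606445
shift [ 0.0265 -0.2527 -0.0009] turn [-0.0003 -0.0011  0.1619]
```

carry_out(rows=[[0.003, -0.03, 0, 0, 0, 0.02], [0.006, -0.065, 0, 0, 0, 0.045], [0.01, -0.1, 0, 0, 0, 0.07], [0.014, -0.14, 0, 0, 0, 0.095], [0.018, -0.18, 0, 0, 0, 0.12], [0.022, -0.215, 0, 0, 0, 0.14], [0.025, -0.24, 0, 0, 0, 0.157], [0.026, -0.253, 0, 0, 0, 0.162]])

```text
clock: 16.23
tool_pos: [0.484, -0.2308, 0.0838]
orientation: [180.0, -0.1, 177.6]
force: [0.6, 0.7, -1.6]
opening: 0.01
gripper_force: 30.0
```

carry_out(rows=[[0, 0, 0.01, 0, 0, 0], [0, 0, 0.024, 0, 0, 0], [0, 0, 0.038, 0, 0, 0], [0, 0, 0.048, 0, 0, 0], [0, 0, 0.05, 0, 0, 0], [0, 0, 0.05, 0, 0, 0]])

```text
clock: 16.98
tool_pos: [0.4852, -0.2291, 0.0347]
orientation: [-180.0, -0.0, 177.7]
force: [-0.1, -0.3, -1.7]
opening: 0.0097
gripper_force: 30.0
```

Run:
```python
from h import *
to([.484,-.230,-.0115],177.7)
im=viewer.snapshot("top")[:,:,::-1];cv2.imwrite("pics/f.png",im)
hsv=cv2.cvtColor(im,cv2.COLOR_BGR2HSV)
m=np.zeros(im.shape[:2],np.uint8);w=np.s_[200:320,360:460];m[w]=((hsv[w][:,:,1]<40)&(hsv[w][:,:,2]>185))*255
c=max(cv2.findContours(m,0,1)[0],key=cv2.contourArea);print(cv2.boundingRect(c),cv2.minAreaRect(c))
b=cv2.boundingRect(c)
print("plate top far edge world",cast("top",[b[0]+b[2]/2,b[1]],.062), "expect x",.484+.115)
for e in cast("top",[[b[0],b[1]+5],[b[0]+b[2],b[1]+5]],.062):print(e)
```

```text
16.975 [ 0.4852 -0.2291  0.0347] [-179.9948   -0.0031  177.7196] [-0.0901 -0.324  -1.7336] 9.696106345454751 29.999684393405914
shift [ 0.0011 -0.0009  0.0462] turn [-0.0001 -0.0001  0.0003]
(402, 230, 21, 20) ((412.0, 239.5), (19.0, 20.0), 90.0)
plate top far edge world [[ 0.5994 -0.2318  0.062 ]] expect x 0.599
[ 0.5897 -0.2116  0.062 ]
[ 0.5901 -0.2516  0.062 ]
```

The plate is centred over the tray and level, so I'm lowering it.

carry_out(rows=[[0, 0, 0.008, 0, 0, 0], [0, 0, 0.018, 0, 0, 0], [0, 0, 0.028, 0, 0, 0], [0, 0, 0.036, 0, 0, 0], [0, 0, 0.041, 0, 0, 0], [0, 0, 0.043, 0, 0, 0], [0, 0, 0.0445, 0, 0, 0], [0, 0, 0.0445, 0, 0, 0]])

```text
clock: 18.02
tool_pos: [0.4851, -0.2293, -0.0097]
orientation: [-180.0, 0.0, 177.7]
force: [-0.8, -0.1, -1.2]
opening: 0.0102
gripper_force: 30.0
```

carry_out(rows=[[0, 0, 0.0005, 0, 0, 0], [0, 0, 0.001, 0, 0, 0], [0, 0, 0.0015, 0, 0, 0], [0, 0, 0.0015, 0, 0, 0]])

```text
clock: 18.52
tool_pos: [0.485, -0.2292, -0.0114]
orientation: [180.0, -0.0, 177.7]
force: [-0.1, 0.5, -0.3]
opening: 0.0099
gripper_force: 30.0
```

carry_out(rows=[[0, 0, 0.0003, 0, 0, 0], [0, 0, 0.0006, 0, 0, 0], [0, 0, 0.001, 0, 0, 0], [0, 0, 0.001, 0, 0, 0], [0, 0, 0.001, 0, 0, 0]])

```text
clock: 19.15
tool_pos: [0.485, -0.2293, -0.0122]
orientation: [-180.0, 0.0, 177.7]
force: [-1.0, 0.2, 2.7]
opening: 0.0097
gripper_force: 30.0
```

It has touched down (Fz +2.7 N). I'm releasing, then lifting clear.

carry_out(rows=[[0, 0, 0, 0, 0, 0], [0, 0, 0, 0, 0, 0], [0, 0, 0, 0, 0, 0], [0, 0, 0, 0, 0, 0], [0, 0, 0, 0, 0, 0]], grip=-0.4)

```text
clock: 19.77
tool_pos: [0.485, -0.2293, -0.0123]
orientation: [-180.0, -0.0, 177.7]
force: [0.1, 0.1, 0.1]
opening: 0.0265
gripper_force: 0.0
```

carry_out(rows=[[0, 0, -0.01, 0, 0, 0], [0, 0, -0.03, 0, 0, 0], [0, 0, -0.06, 0, 0, 0], [0, 0, -0.1, 0, 0, 0], [0, 0, -0.13, 0, 0, 0], [0, -0.04, -0.15, 0, 0, 0], [0, -0.09, -0.15, 0, 0, 0], [0, -0.13, -0.15, 0, 0, 0]])

```text
clock: 20.78
tool_pos: [0.4799, -0.3607, 0.1391]
orientation: [-180.0, 0.1, 177.7]
force: [0.4, -0.0, 0.4]
opening: 0.0262
gripper_force: 0.0
```

carry_out(rows=[[0, -0.04, 0, 0, 0, 0], [0, -0.08, 0, 0, 0, 0], [0, -0.11, 0, 0, 0, 0], [0, -0.12, 0, 0, 0, 0], [0, -0.12, 0, 0, 0, 0]])

```text
clock: 21.4
tool_pos: [0.4746, -0.4791, 0.1377]
orientation: [180.0, -0.0, 177.6]
force: [-0.1, 0.4, 0.0]
opening: 0.0265
gripper_force: 0.0
```

Run:
```python
from h import *
to([.484,-.230,.1],177.7)
im=viewer.snapshot("top")[:,:,::-1];hsv=cv2.cvtColor(im,cv2.COLOR_BGR2HSV)
for nm,w,z in(("tray plate",(375,205,450,320),.012),("spare",(255,205,310,250),.026)):
    m=np.zeros(im.shape[:2],np.uint8);s=np.s_[w[1]:w[3],w[0]:w[2]]
    m[s]=((hsv[s][:,:,1]<45)&(hsv[s][:,:,2]>175))*255
    P=np.argwhere(m)[:,::-1].astype(float);r=cv2.minAreaRect((cast("top",P,z)[:,:2]*1000).astype(np.float32));print(nm,r,len(P))
i2=cv2.cvtColor(cv2.imread("pics/top0.png"),cv2.COLOR_BGR2HSV);s=np.s_[205:250,255:310]
print("spare change px",(np.abs(im[s].astype(int)-cv2.imread("pics/top0.png")[s]).max(2)>60).sum())
k=(im[240:330,380:440].max(2)<45);v=np.argwhere(k)+[240,380];print("tab dark",len(v),v.mean(0)[::-1],"expect",proj("top",[.485,-.229,.045]))
```

```text
21.4 [ 0.4746 -0.4791  0.1377] [179.9844  -0.0122 177.6444] [-0.0797  0.4365  0.0083] 26.461648136090638 0.0
shift [0.0009 0.2493 0.0378] turn [ 0.0003 -0.0002 -0.001 ]
tray plate ((535.8818969726562, -228.90542602539062), (38.82609176635742, 128.36402893066406), 87.57044219970703) 707
spare ((604.7573852539062, 24.907934188842773), (48.474308013916016, 39.86593246459961), 8.612810134887695) 295
spare change px 201
tab dark 112 [408.5357 288.9732] expect [410.1245 290.1666]
```

Run:
```python
from h import *
from plant import workorder
im=cv2.imread("pics/top0.png");hsv=cv2.cvtColor(im,cv2.COLOR_BGR2HSV)
m=np.zeros(im.shape[:2],np.uint8);s=np.s_[205:250,255:310]
m[s]=((hsv[s][:,:,1]<45)&(hsv[s][:,:,2]>175))*255
r=cv2.minAreaRect((cast("top",np.argwhere(m)[:,::-1].astype(float),.026)[:,:2]*1000).astype(np.float32));print(r)
if np.hypot(r[0][0]-604.76,r[0][1]-24.9)<2.5: print(workorder.close_job())
```

```text
((604.6397705078125, 24.752321243286133), (48.737789154052734, 40.14286422729492), 8.651118278503418)
the job is handed in; nothing more can be done
None
```

The flat-tab slider was drawn out level, lowered, and now lies flat in the tray; the round-knob slider is still home, and the job was handed in at about 21.5 s.

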